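# Stand up the slumped finds carton and pack the tray snug

## Task

The last carton in the plywood finds tray has slumped over the tray's lip: gently tip it up by its raised end until it stands on its own, flat against the packed row. Then stand board spacers in the gap between carton and lip, one at a time and one behind the other, until there is no room for another and the carton cannot fall again. Leave what is not needed on the bench clear of the tray, and do not disturb the vials, the dish or the lens.

Things in the scene. Friction and masses are not known exactly. Their poses are not given: they have to be found in the camera images.
- tray: plywood finds tray, fixed to the bench, open on top: 122 wide (its x) x 169.5 long (its y) x 51 high, walls and floor 6 thick, 110 wide inside. Origin: centre of its underside; z up. Two more white cartons, fixed, stand packed at its +y end and rise to 169 above the bench. The lip is its -y end wall, as high as the others
- row_face (a point): middle of the foot of the packed row's face that looks to the lip, on the tray floor, 6 above the bench (y = +11.75 in the tray's frame)
- lip (a point): middle of the lip's top inner edge, 51 above the bench (y = -78.75 in the tray's frame; the lip's outer face is at -84.75). From row to lip are 90.5, to be filled by the carton and spacers with no more than a few mm of slack
- carton: loose white closed rigid carton, 103 wide (its x) x 163 long (its y) x 33 thick (its z), 0.19 to 0.33 kg. Origin: centre of its 103 x 163 back face. It starts slumped: heel on the tray floor at the foot of the packed row, back resting on the lip, about 32 deg off the bench. Standing, its y points up, its back faces the lip, its origin is 33 from the row, 87.5 above the bench
- carton_end (a point): middle of the lower edge of the carton's raised end (its +y end, back face); first it overhangs the lip, about 145 in -y from the tray's origin and 93 above the bench. Pushed here toward the row, the carton turns up about its heel, which the row stops; it takes 2 to 8 N if the finger rises with the edge (held low, it drags and jams) and it then stands freely
- spacer_1: loose packing spacer of laminated brown board, upright slab 56 wide (its x) x 26 thick (its y) x 140 high (its z), about 0.09 kg; the lowest 12 mm are bevelled to 19 thick, as a lead-in. Origin: centre of its underside. It starts standing on the bench to the right of the tray, in any order with the other two; all three are alike
- spacer_2: loose packing spacer of laminated brown board, upright slab 56 wide (its x) x 26 thick (its y) x 140 high (its z), about 0.09 kg; the lowest 12 mm are bevelled to 19 thick, as a lead-in. Origin: centre of its underside. It starts standing on the bench to the right of the tray, in any order with the other two; all three are alike
- spacer_3: loose packing spacer of laminated brown board, upright slab 56 wide (its x) x 26 thick (its y) x 140 high (its z), about 0.09 kg; the lowest 12 mm are bevelled to 19 thick, as a lead-in. Origin: centre of its underside. It starts standing on the bench to the right of the tray, in any order with the other two; all three are alike
- vial_a: capped glass sample vial, 22 across x 56 high, standing loose at the back of the bench; origin at the centre of its underside
- petri_dish: open petri dish of crumbs, 60 across x 12 high, loose on the bench between robot and tray; origin at the centre of its underside
- vial_b: second capped glass sample vial, 22 across x 56 high, standing loose at the back of the bench; origin at the centre of its underside
- loupe: folded hand lens, 33 x 41 x 14 high, loose on the bench near the robot; origin at the centre of its underside
Mind the look-alikes: they are no part of the job. Leave any turquoise look-alike of the carton alone.

How it is judged:
By the outcome, as a careful person would: the job done as asked, in the order asked, and still so for the second after the job is handed in, with the robot touching nothing.
It also fails if it takes over 72 s, if anything falls off the work surface, if the arm or the gripper's body presses on something with over 40 N, if the wrist force passes 120 N, or if a joint passes its speed limit or range.

## Robot

A 7-joint arm with a two-finger parallel gripper is mounted at the origin on the work surface; the furniture and walls round the work are solid. World frame = base frame: x ahead of the robot, y to its left, z up, the work surface at z = 0. Lengths are in m, angles in rad, forces in N, time in s.
With the tool pointing down it reaches from about 0.35 to 0.9 m from the base axis. Payload 8.1 kg.
Tool frame: the origin (TCP) lies midway between the tips of the shut fingers; the grasp point (between the pads) lies 19 mm behind it; z points along the fingers, y is the line along which they close (so a half turn about z gives the same grasp; the last joint's range is limited). The gripper opens to 92 mm and grips with 3 to 60 N. Pads are 19 mm wide; open, the fingers measure 130 mm over their backs; the gripper's body (75 mm by 190 mm) begins 47 mm behind the grasp point.
Start: joints at [-0.807, 0.434, 0.025, 1.573, -0.012, 1.134, -0.075], TCP at [0.476, 0.405, 0.205] pointing down, gripper open.
Joint ranges: [-2.62, 2.62], [-0.44, 2.09], [-1.27, 1.32], [0.08, 2.57], [-1.32, 4.46], [0.12, 2], [-2.74, 2.74]. Speed limits (rad/s): [2.22, 2.22, 3.01, 3.01, 3.14, 3.14, 3.14].

## Interface

Orientations are given as a rotation vector (axis times angle).
In Python, from cell import arm gives the robot as it stands.
- The arm moves only by the tool send_rows, never from a script. Its argument "increments" is a list of rows, each a list of 3 entries, a list of its own where there are three numbers: the finger opening in cm, from 0 to 9.18, then the shift along the tool's x, y, z in cm, then the turn, a rotation vector about the tool's x, y, z in rad. A call has 1 to 5 rows; each row shifts and turns the commanded pose from where the row before left it, along the tool's axes as they then stand; what a row does not reach is not made up. A row lasts 1/10 s, in which the tool goes at most 50 mm and 8.59 degrees, less where a joint would pass 70% of its speed; a pose out of reach is approached as far as the arm can. A call is refused whole if a number of a shift passes 5 or a number of a turn 0.15, either way. A call with a gripper value outside its range is refused whole. The fingers move at their own pace and stop on an object; "force" is the grip in N (left out, the last holds). Time passes only in rows, so rows that do not move let the fingers close. It gives the time, the measured TCP pose, the force, the opening and the grip force at its end, in the units of the state.
- arm.observe(): the state, without advancing time (a new reading comes with each control period).
- arm.get_image(name): name is "side" or "top"; returns the picture (400x640x3 uint8, red, green, blue); there is no depth.
- arm.camera_params(name): a dict with "camera_matrix" (3x3 intrinsics, pixels), "R" (3x3) and "t" (3): a world point X has camera coordinates R X + t. Camera axes: x right, y down, z forward; pixel columns grow to the right and rows downward; lengths in m; the calibration is good to about 2 mm. A picture is of the moment at which its call begins. camera_params takes no time and is no camera call.
- arm.sign_off(): hands the job in; it is judged then, once.
The state is a dict: "clock": time; "joints": joint angles; "dq": joint speeds; "joint_efforts": joint torques, N m; "position": TCP position; "ee_rot": TCP orientation; "force": force on the tool from outside, world axes, zero at the start; "ft_torque": the same for the moment, N m; "width": opening from 0.0 (shut) to 1.0 (fully open); "gripper_force": force on a finger pad.
Only numpy, scipy, OpenCV 4.12 (cv2) and the standard library are available. Lean on these libraries where they do the work, as an engineer would, in place of code of your own. Each camera call takes 0.05 s, during which the arm holds its last target. There are 200 camera calls.

## Working session

There is one attempt and no reset: what is moved stays moved. The work goes in short steps, Python scripts to look and compute and a tool call to move; the robot and the scene stay as the last step left them, time stands still between calls to the robot, and variables do not carry over. Pictures are saved under pics/ and viewed, at most 10 in all, crops included, and the job is handed in when it is done.

Besides the shell and the picture viewer there is one more tool, called after ">>>" as name([rows], argument=value, ...), one row to a line, values as JSON. send_rows: Moves the arm, as the interface text tells. Its arguments: {"type":"object","properties":{"increments":{"type":"array"},"force":{"type":"number"}},"required":["increments"]}

```bash
ls; mkdir -p pics
cat > h.py <<'E'
import numpy as np, cv2
from scipy.spatial.transform import Rotation as Ro
from cell import arm
def shot(cam,name,crop=None,s=1):
    im=arm.get_image(cam)[:,:,::-1]
    if crop: x0,y0,x1,y1=crop; im=im[y0:y1,x0:x1]
    im=cv2.resize(im,None,fx=s,fy=s,interpolation=cv2.INTER_CUBIC); cv2.imwrite('pics/'+name,im)
def P(cam):
    c=arm.camera_params(cam); return np.array(c["camera_matrix"]),np.array(c["R"]),np.array(c["t"]).ravel()
def ray(cam,u,v,z):
    K,R,t=P(cam); d=R.T@np.linalg.inv(K)@[u,v,1]; o=-R.T@t
    return o+d*(z-o[2])/d[2]
def proj(cam,X):
    K,R,t=P(cam); p=K@(R@np.array(X)+t); return p[:2]/p[2]
def tri(a,b):
    A=[];B=[]
    for cam,(u,v) in (("top",a),("side",b)):
        K,R,t=P(cam); M=K@np.c_[R,t]
        for r,w in ((0,u),(1,v)):
            q=M[r]-w*M[2]; A.append(q[:3]);B.append(-q[3])
    return np.linalg.lstsq(np.array(A),np.array(B),rcond=None)[0]
E
python3 - <<'E'
from h import *
shot("top","t1.png"); shot("side","s1.png")
for c in("top","side"):
    K,R,t=P(c); print(c,K.round(1).tolist(),R.round(3).tolist(),(-R.T@t).round(3))
s=arm.observe(); print(s)
E
```

```text
pics
top [[435.4, 0.0, 314.4], [0.0, 435.4, 194.5], [0.0, 0.0, 1.0]] [[-0.189, -0.982, -0.004], [-0.928, 0.18, -0.327], [0.322, -0.058, -0.945]] [ 0.264 -0.082  0.932]
side [[385.3, 0.0, 316.4], [0.0, 385.3, 200.4], [0.0, 0.0, 1.0]] [[-0.985, 0.172, 0.023], [0.081, 0.576, -0.813], [-0.153, -0.799, -0.582]] [0.69  0.552 0.572]
{'clock': 0.1, 'joints': array([-0.80660428,  0.43508883,  0.02498683,  1.57402774, -0.01157926,
        1.13399101, -0.07507904]), 'dq': array([-0.00061188, -0.0024448 ,  0.00176619, -0.00316668,  0.0004593 ,
        0.00135817,  0.00163329]), 'joint_efforts': array([ 3.19895094e-03, -6.69126463e+01,  9.88309979e-01, -3.15145612e+01,
       -6.04060711e-02,  3.74238286e-02,  4.50481082e-05]), 'position': array([0.47608001, 0.40417271, 0.20475532]), 'ee_rot': array([-1.31921823e+00, -2.85070401e+00,  2.03954048e-03]), 'force': array([ 0.0335302 , -0.69017698, -0.2674377 ]), 'ft_torque': array([0.03122836, 0.01815763, 0.00694849]), 'gripper_force': 0.0, 'width': 1.0020054020554436}
```

View pics/t1.png

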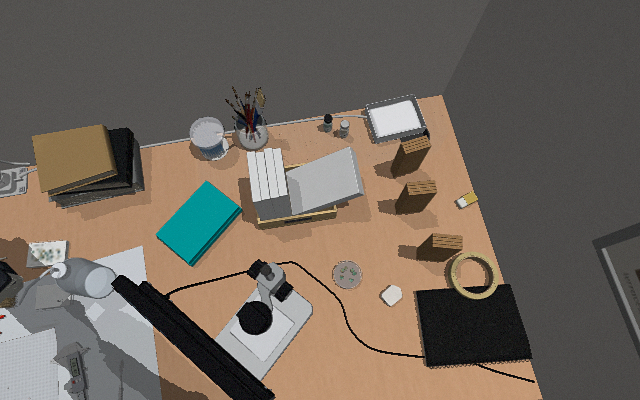

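View pics/s1.png

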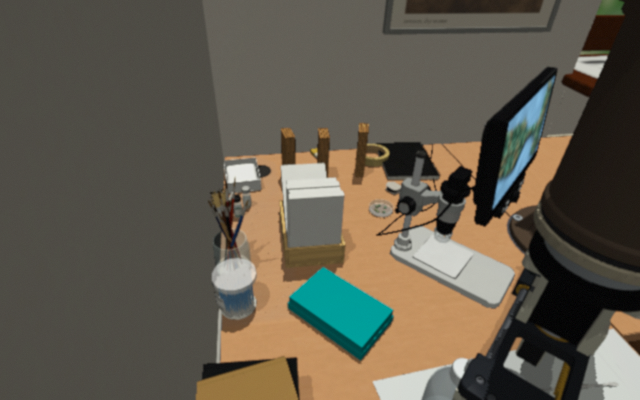

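The top view has these candidates:
- Slumped grey-white carton at (325,180), my choice.
- Packed row at (268,180), fixed.
- Turquoise look-alike box at (198,222), to be left alone.
- Spacers at (410,157), (416,197) and (440,247).
- Vials at (328,122) and (345,128), dish at (347,275), lens at (391,295).

Next is a close crop to check the choice and measure.

Run:
```python
from h import *
shot("top","t2.png",(235,105,475,285),3.33)
```

```text
(no output)
```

View pics/t2.png

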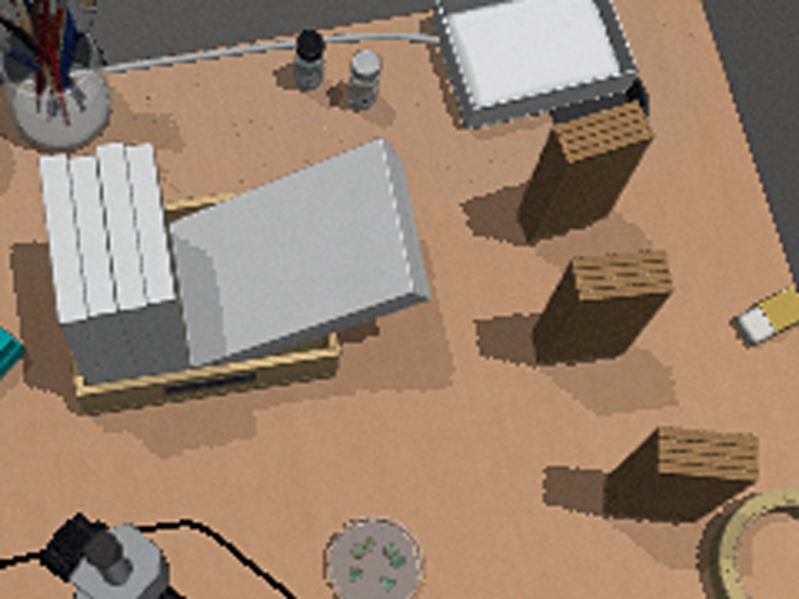

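The crop confirms the grey-white carton slumped over the lip, with its raised end at (385,140)–(430,297) crop px. The row top edge is at (150,145)–(175,303), and three spacers are on the right. I'll compute poses now.

Run:
```python
from h import *
from scipy.optimize import least_squares
f=lambda p:(235+(p[0]+.5)/3.333-.5,105+(p[1]+.5)/3.333-.5)
def fit(obs,x0):
    def r(q):
        R=Ro.from_euler('z',q[2]).as_matrix()
        return np.concatenate([proj("top",R@np.array(X)+[q[0],q[1],0])-f(p) for p,X in obs])
    s=least_squares(r,x0,loss='soft_l1'); return s.x, r(s.x).round(1)
tray=[((338,345),(-.061,-.08475,.051)),((338,373),(-.061,-.08475,0)),((78,388),(-.061,.08475,.051)),((82,412),(-.061,.08475,0)),
((150,145),(.0515,.01175,.169)),((176,303),(-.0515,.01175,.169)),((40,157),(.0515,.07875,.169)),((62,322),(-.0515,.07875,.169))]
g=ray("top",*f((230,270)),.05); x,r=fit(tray,[g[0],g[1],0]); print("tray",x.round(4),r)
R=Ro.from_euler('z',x[2]).as_matrix()
T=lambda X:R@np.array(X)+[x[0],x[1],0]
for n,X in dict(row=(0,.01175,.006),lip=(0,-.07875,.051),cend=(0,-.145,.093)).items(): print(n,T(X).round(4),proj("top",T(X)),proj("side",T(X)))
for c in((550,137),(577,257),(660,430)),: pass
sp={'A':[(550,137),(635,105),(652,133),(567,163)],'B':[(577,258),(667,250),(671,291),(573,300)],'C':[(660,428),(758,435),(757,478),(657,473)]}
for k,v in sp.items():
    Q=np.array([ray("top",*f(p),.14) for p in v]); e=(Q[1]-Q[0]+Q[2]-Q[3])/2; w=(Q[3]-Q[0]+Q[2]-Q[1])/2
    print(k,Q.mean(0).round(4),"len",np.hypot(*e[:2]).round(4),np.hypot(*w[:2]).round(4),"dir deg",np.degrees(np.arctan2(e[1],e[0])).round(1))
# carton end edge points
for p,z in (((385,140),.12),((412,297),.12),((430,297),.093)): print(ray("top",*f(p),z).round(3))
for n,p in dict(va=(310,85),vb=(362,103),dish=(375,560)).items(): print(n,ray("top",*f(p),0).round(3))
print(ray("top",391,295,0.01))
print(Ro.from_rotvec(arm.observe()['ee_rot']).as_matrix().round(3))
```

```text
tray [ 0.5832 -0.0929 -0.0175] [ 1.1  1.7  0.  -0.  -0.4  2.2  1.3  1.1  0.1 -2.8  0.5 -0.6 -1.3 -0.9
 -1.2 -0.3]
row [ 0.5834 -0.0812  0.006 ] [288.89397658 197.26479272] [308.79065569 239.76752768]
lip [ 0.5818 -0.1717  0.051 ] [329.05678279 183.690838  ] [303.64321898 199.59231145]
cend [ 0.5807 -0.2379  0.093 ] [360.98516513 171.41348726] [300.1956533  169.49663315]
A [ 0.5979 -0.348   0.14  ] len 0.0564 0.02 dir deg -79.7
B [ 0.5088 -0.3363  0.14  ] len 0.0552 0.0257 dir deg -95.5
C [ 0.3974 -0.3548  0.14  ] len 0.0548 0.0252 dir deg -104.5
[ 0.628 -0.223  0.12 ]
[ 0.525 -0.217  0.12 ]
[ 0.532 -0.232  0.093]
va [ 0.734 -0.201  0.   ]
vb [ 0.713 -0.234  0.   ]
dish [ 0.394 -0.174  0.   ]
[ 0.33068077 -0.25258552  0.01      ]
[[-0.647  0.762 -0.001]
 [ 0.762  0.647 -0.001]
 [-0.    -0.001 -1.   ]]
```

```bash
cat >> h.py <<'E'
def plan(target,yaw):
    "tool y along yaw (deg), tool down; print shift in tool axes (cm) after the turn, and turn about tool z"
    s=arm.observe(); R=Ro.from_rotvec(s['ee_rot']).as_matrix(); y=np.array([np.cos(np.radians(yaw)),np.sin(np.radians(yaw)),0]); z=np.array([0,0,-1.])
    G=np.c_[np.cross(y,z),y,z]; d=np.array(target)-s['position']
    print("t",round(s['clock'],2),"pos",s['position'].round(4),"turn",Ro.from_matrix(R.T@G).as_rotvec().round(3),"shift now",(R.T@d*100).round(2),"after turn",(G.T@d*100).round(2))
E
python3 - <<'E'
from h import *
f=lambda p:(235+(p[0]+.5)/3.333-.5,105+(p[1]+.5)/3.333-.5)
for a,b,z,o in (((150,145),(176,303),.169,-90),((40,157),(62,322),.169,-90),((62,322),(176,303),.169,180),((78,388),(338,345),.051,180),((82,412),(338,373),0,180)):
    A=ray("top",*f(a),z);B=ray("top",*f(b),z);d=B-A
    print(A.round(4),B.round(4),np.hypot(*d[:2]).round(4),np.degrees(np.arctan2(d[1],d[0])).round(1))
c,s=np.cos(-.0175),np.sin(-.0175)
T=lambda x,y,z:[.5832+c*x-s*y,-.0929+s*x+c*y,z]
plan(T(0,-.20,.17),-1)
for v in ("top","side"):
  im=arm.get_image(v);
E
```

```text
[ 0.629  -0.0809  0.169 ] [ 0.531  -0.0792  0.169 ] 0.098 179.1
[ 0.6336 -0.0173  0.169 ] [ 0.5321 -0.0154  0.169 ] 0.1016 178.9
[ 0.5321 -0.0154  0.169 ] [ 0.531  -0.0792  0.169 ] 0.0639 -91.0
[ 0.5283 -0.0087  0.051 ] [ 0.5248 -0.1751  0.051 ] 0.1665 -91.2
[ 0.5268 -0.0046  0.    ] [ 0.5207 -0.1765  0.    ] 0.172 -92.0
t 0.15 pos [0.4761 0.4043 0.2048] turn [-0.001  0.001  0.721] shift now [-59.84 -37.22   3.53] after turn [-69.52  11.57   3.48]
```

Run:
```python
from h import *
for a,b in (((118,279),(555,70)),((270,395),(487,110)),((118,279),(487,110)),((270,395),(555,70)),((265,265),(420,158)),((255,318),(460,175))):
    X=tri(a,b); print(a,b,X.round(3),proj("top",X).round(0),proj("side",X).round(0))
for p in ((118,279),(270,395)): print([ray("top",*p,z).round(2).tolist() for z in (.2,.4)])
```

```text
(118, 279) (555, 70) [0.356 0.135 0.444] [106. 298.] [531.  63.]
(270, 395) (487, 110) [ 0.237 -0.026  0.308] [279. 375.] [508. 113.]
(118, 279) (487, 110) [0.391 0.142 0.388] [120. 275.] [493. 111.]
(270, 395) (555, 70) [ 0.211 -0.011  0.392] [263. 406.] [544.  68.]
(265, 265) (420, 158) [ 0.396 -0.022  0.233] [264. 267.] [417. 157.]
(255, 318) (460, 175) [0.322 0.008 0.207] [255. 319.] [459. 175.]
[[0.43, 0.22, 0.2], [0.38, 0.14, 0.4]]
[[0.21, 0.0, 0.2], [0.22, -0.02, 0.4]]
```

>>> send_rows([
  [0,[0,0,-2.5],[0,0,0.144]],
  [0,[0,0,-2.5],[0,0,0.144]],
  [0,[0,0,-2.5],[0,0,0.144]],
  [0,[0,0,-2.5],[0,0,0.144]],
  [0,[0,0,-2.5],[0,0,0.144]],
], force=20)

```text
clock: 0.75
position: [0.4763, 0.4044, 0.3314]
ee_rot: [-2.246, -2.197, 0.0]
force: [0.9, -1.0, 0.1]
width: 0.614
gripper_force: 0.0
```

>>> send_rows([
  [0,[-4.4,2.3,0],[0,0,0]],
  [0,[-4.4,2.3,0],[0,0,0]],
  [0,[-4.4,2.3,0],[0,0,0]],
  [0,[-4.4,2.3,0],[0,0,0]],
  [0,[-4.4,2.3,0],[0,0,0]],
])

```text
clock: 1.25
position: [0.5883, 0.1809, 0.3305]
ee_rot: [-2.239, -2.204, -0.0]
force: [1.7, 0.6, 0.1]
width: 0.18
gripper_force: 0.0
```

>>> send_rows([
  [0,[-4.4,0,0],[0,0,0]],
  [0,[-4.4,0,0],[0,0,0]],
  [0,[-4.4,0,0],[0,0,0]],
  [0,[-4.4,0,0],[0,0,0]],
  [0,[-4.4,0,0],[0,0,0]],
])

```text
clock: 1.75
position: [0.5839, -0.039, 0.3305]
ee_rot: [-2.239, -2.204, -0.0]
force: [0.4, 0.3, -0.3]
width: 0.005
gripper_force: 0.0
```

>>> send_rows([
  [0,[-4.4,0,0],[0,0,0]],
  [0,[-4.4,0,0],[0,0,0]],
  [0,[-4.4,0,0],[0,0,0]],
  [0,[-4.4,0,0],[0,0,0]],
  [0,[-4.4,0,0],[0,0,0]],
])

```text
clock: 2.25
position: [0.5805, -0.2588, 0.3305]
ee_rot: [-2.239, -2.204, -0.0]
force: [0.9, -0.4, 0.4]
width: 0.003
gripper_force: 0.0
```

```bash
cat >> h.py <<'E'
X0,Y0,A0=.5832,-.0929,-.0175
def T(x,y,z):
    c,s=np.cos(A0),np.sin(A0); return [X0+c*x-s*y,Y0+s*x+c*y,z]
E
python3 - <<'E'
from h import *
plan(T(0,-.167,.078),-1); print(arm.observe()['joints'].round(2))
E
```

```text
t 2.25 pos [ 0.5805 -0.2588  0.3305] turn [ 0.    -0.     0.002] shift now [-0.11 -0.03 25.25] after turn [-1.100e-01 -2.000e-02  2.525e+01]
[ 0.05  0.4   0.44  1.37 -0.17  1.41  0.47]
```

>>> send_rows([
  [0,[0,0,4.5],[0,0,0]],
  [0,[0,0,4.5],[0,0,0]],
  [0,[0,0,4.5],[0,0,0]],
  [0,[0,0,4.5],[0,0,0]],
  [0,[0,0,4.5],[0,0,0]],
])

```text
clock: 2.75
position: [0.5807, -0.257, 0.1038]
ee_rot: [2.239, 2.203, 0.001]
force: [0.4, 0.3, 0.4]
width: 0.006
gripper_force: 0.0
```

>>> send_rows([
  [0,[0,0,2.7],[0,0,0]],
  [0,[0.3,0,0],[0,0,0]],
  [0,[0.3,0,0],[0,0,0]],
  [0,[0.3,0,0],[0,0,0]],
])

```text
clock: 3.15
position: [0.5824, -0.2485, 0.0805]
ee_rot: [2.237, 2.202, 0.002]
force: [0.0, 0.8, 0.3]
width: 0.005
gripper_force: 0.0
```

Run:
```python
from h import *
shot("top","t3.png",(235,105,475,285),3.33); s=arm.observe(); print(s['position'],s['force'])
```

```text
[ 0.58253808 -0.24770977  0.08058765] [ 0.08826382  0.01574934 -0.34054723]
```

View pics/t3.png

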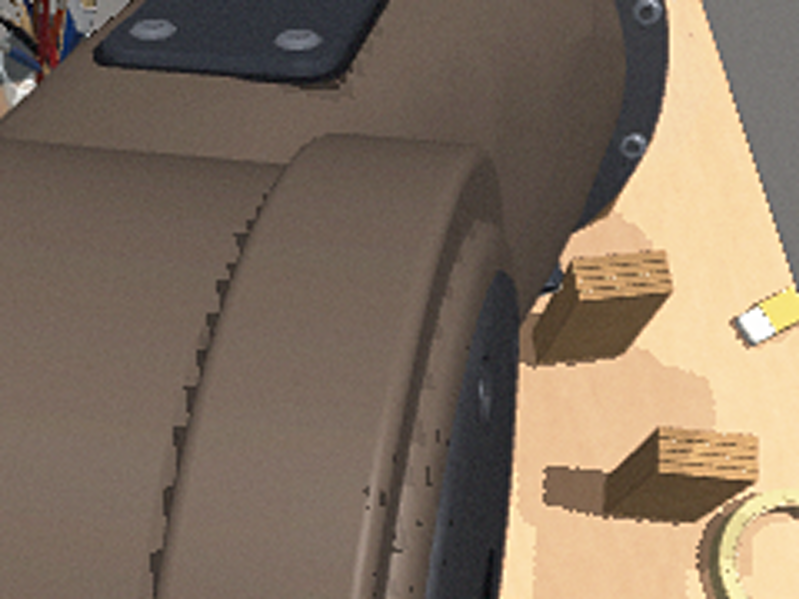

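The arm blocks the top view, so I'll go by position and force. The finger is at the edge, and I'll start the arc.

>>> send_rows([
  [0,[0.3,0,0],[0,0,0]],
  [0,[0.35,0,-0.7],[0,0,0]],
  [0,[0.35,0,-0.7],[0,0,0]],
  [0,[0.43,0,-0.64],[0,0,0]],
  [0,[0.43,0,-0.64],[0,0,0]],
])

```text
clock: 3.7
position: [0.5815, -0.2293, 0.1062]
ee_rot: [2.239, 2.203, 0.001]
force: [-0.5, -0.3, -0.7]
width: 0.004
gripper_force: 0.0
```

>>> send_rows([
  [0,[0.5,0,-0.58],[0,0,0]],
  [0,[0.5,0,-0.58],[0,0,0]],
  [0,[0.58,0,-0.51],[0,0,0]],
  [0,[0.58,0,-0.51],[0,0,0]],
])

```text
clock: 4.1
position: [0.5816, -0.2075, 0.1274]
ee_rot: [-2.239, -2.204, -0.0]
force: [-0.2, 0.1, -0.1]
width: 0.004
gripper_force: 0.0
```

Run:
```python
from h import *
shot("side","s2.png",(200,100,400,280),3); s=arm.observe(); print(s['position'],s['force'])
```

```text
[ 0.58224411 -0.20629037  0.12815006] [0.69173596 1.53540762 0.37296809]
```

View pics/s2.png

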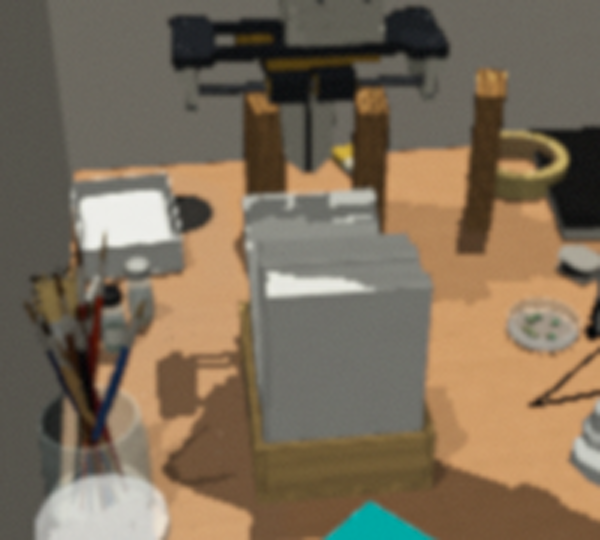

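Run:
```python
from h import *
print("tcp",proj("side",arm.observe()['position']))
for th in (28,32,36,44,50,56):
    s,c=np.sin(np.radians(th)),np.cos(np.radians(th))
    E=(.01175-.033*s-.163*c,.006+.163*s); F=(E[0]+.033*s,E[1]+.033*c)
    print(th,[proj("side",T(x,*q)).round(1).tolist() for q in (E,F) for x in(.0515,-.0515)])
im=cv2.imread('pics/s1.png'); cv2.imwrite('pics/s1c.png',cv2.resize(im[100:280,200:400],None,fx=3,fy=3))
```

```text
tcp [301.39862165 163.40183954]
28 [[278.8, 174.0], [321.0, 171.4], [278.9, 166.8], [322.4, 164.2]]
32 [[278.8, 171.2], [321.4, 168.7], [279.0, 164.8], [323.0, 162.2]]
36 [[278.8, 168.8], [321.8, 166.2], [279.1, 163.1], [323.6, 160.5]]
44 [[278.9, 164.8], [322.8, 162.2], [279.3, 160.7], [324.9, 158.1]]
50 [[279.1, 162.6], [323.7, 160.0], [279.6, 159.9], [326.0, 157.3]]
56 [[279.3, 161.1], [324.7, 158.6], [280.0, 160.0], [327.2, 157.3]]
```

View pics/s1c.png

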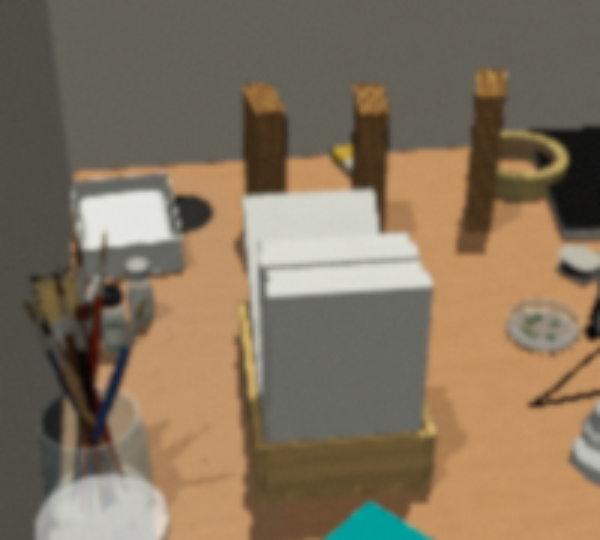

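Run:
```python
from h import *
a=cv2.imread('pics/s1c.png').astype(int); b=cv2.imread('pics/s2.png').astype(int)
d=np.abs(a-b).sum(2)
for v in range(60,250,8):
    print(v,' '.join(f"{d[v,u]:3d}" for u in range(236,392,6)))
for z in (.12,.13,.14,.15): print(z,[((proj("side",[.582,y,z])-[200,100])*3).round(0).tolist() for y in(-.22,-.206,-.196)])
for X in ((-.0515,.07875,.169),(.0515,.07875,.169)): print(((proj("side",T(*X))-[200,100])*3).round(0))
```

```text
60 166 162 163 117 181 201 170 157 158 160 152 150 150 144 149 145 142 142 141 129  93  93  89  89  39  17
68  29  26  24  27  61 189 151 148 151 158 151 158 176 212 208 217 216 218 227 201  28  28  25  26  24  22
76  27  20  16  16   1 152 226 225 230 226 230 224 224 183 209 224 226 221 231 229 110  17  15  23 101 107
84  58  64 114 148 147 121 208 235 233 238 234 237 211 157 224 236 242 241 230 240 196 128 137 145 136 114
92 152 106 138 119 104 142 258 259 233 236 236 236 195 146 222 238 234 240 240 235 113  18   4  31  27  12
100  23  19  13  27  20  55 229 236 214 216 201 214 172  86 177 164 158 126 115 113  12  29   3  27  31  10
108  22  16   5  32  31  23   4  44  44  16  14  57 145  29  14  17   2  24  25  28   5  24   6  32  27  18
116  27  18   8   9   6  10   2  35  83   3  10  44 176  28  11  12  27  11  19  25   1   8  16   6   8   3
124  19  18   8  13  12  19  11  32 114  12   8  46 180  33   8  12  29  11  22  18   3   3   1   3   5   2
132  28  19   5  11   8  14  13  25 107  18   7  47 176  30   6   9   6  28  21  20   6   4   3   2   3   1
140  24  14   5  11  11  
[... 1026 characters left out ...]
 275 274 273 279 250  62  32
220  33  40 277 274 247 212 198 217 224 225 209 207 273 274 268 270 209 143 129  86 185 204 211 238 104  32
228  37  11 124 199 197 198 198 199 202 202 197 197 201 197 199 198 198 198 198 197 200 200 196 190 107  22
236  31  38 168 202 199 202 202 203 206 207 211 213 215 221 219 224 227 229 233 236 234 244 245 244 237 222
244  12   4  12 159 212 254 262 262 266 269 269 269 271 268 267 271 270 268 268 270 266 266 270 270 269 271
0.12 [[302.0, 190.0], [305.0, 200.0], [306.0, 206.0]]
0.13 [[302.0, 179.0], [305.0, 188.0], [306.0, 195.0]]
0.14 [[302.0, 168.0], [305.0, 177.0], [306.0, 183.0]]
0.15 [[302.0, 156.0], [305.0, 165.0], [306.0, 172.0]]
[428. 284.]
[260. 296.]
```

The side view shows the carton unmoved. The finger tip, at crop (308,175), skimmed up along its end face without touching. I'll go back, lower, and push again until there is contact.

>>> send_rows([
  [0,[0,0,-2.5],[0,0,0]],
  [0,[-3,0,0],[0,0,0]],
  [0,[-2.6,0,0],[0,0,0]],
  [0,[0,0,4.5],[0,0,0]],
  [0,[0,0,4.0],[0,0,0]],
])

```text
clock: 4.65
position: [0.5812, -0.2655, 0.0668]
ee_rot: [2.239, 2.2, 0.001]
force: [-0.0, 1.2, -0.9]
width: 0.007
gripper_force: 0.0
```

>>> send_rows([
  [0,[0,0,0.9],[0,0,0]],
  [0,[0.3,0,0],[0,0,0]],
  [0,[0.3,0,0],[0,0,0]],
  [0,[0.3,0,0],[0,0,0]],
  [0,[0.3,0,0],[0,0,0]],
])

```text
clock: 5.15
position: [0.582, -0.2519, 0.0598]
ee_rot: [2.237, 2.202, 0.002]
force: [-0.2, -0.3, 1.2]
width: 0.005
gripper_force: 0.0
```

>>> send_rows([
  [0,[0.3,0,0],[0,0,0]],
  [0,[0.3,0,0],[0,0,0]],
])

```text
clock: 5.35
position: [0.5816, -0.2472, 0.059]
ee_rot: [2.238, 2.201, -0.0]
force: [0.1, -8.0, 2.2]
width: 0.009
gripper_force: 4.3
```

>>> send_rows([
  [0,[0.15,0,-0.5],[0,0,0]],
  [0,[0.25,0,-0.5],[0,0,0]],
  [0,[0.25,0,-0.45],[0,0,0]],
])

```text
clock: 5.65
position: [0.5813, -0.2403, 0.0733]
ee_rot: [2.239, 2.202, -0.0]
force: [-0.5, -4.2, 2.1]
width: 0.008
gripper_force: 2.4
```

>>> send_rows([
  [0,[0.43,0,-0.64],[0,0,0]],
  [0,[0.43,0,-0.64],[0,0,0]],
])

```text
clock: 5.85
position: [0.5814, -0.2317, 0.0862]
ee_rot: [2.239, 2.202, -0.0]
force: [-0.6, -6.1, 1.0]
width: 0.009
gripper_force: 2.2
```

>>> send_rows([
  [0,[0.5,0,-0.62],[0,0,0]],
  [0,[0.5,0,-0.62],[0,0,0]],
  [0,[0.58,0,-0.55],[0,0,0]],
  [0,[0.58,0,-0.55],[0,0,0]],
])

```text
clock: 6.25
position: [0.5817, -0.2087, 0.1093]
ee_rot: [2.239, 2.204, 0.001]
force: [-0.1, -2.8, 1.2]
width: 0.008
gripper_force: 1.3
```

>>> send_rows([
  [0,[0.65,0,-0.5],[0,0,0]],
  [0,[0.65,0,-0.5],[0,0,0]],
  [0,[0.7,0,-0.4],[0,0,0]],
  [0,[0.7,0,-0.4],[0,0,0]],
])

```text
clock: 6.65
position: [0.5817, -0.1808, 0.1266]
ee_rot: [-2.237, -2.203, 0.0]
force: [0.3, -0.1, 0.1]
width: 0.004
gripper_force: 0.2
```

>>> send_rows([
  [0,[0.5,0,-0.2],[0,0,0]],
  [0,[0.5,0,-0.2],[0,0,0]],
  [0,[0.5,0,-0.2],[0,0,0]],
  [0,[0.5,0,-0.15],[0,0,0]],
  [0,[0.5,0,-0.12],[0,0,0]],
])

```text
clock: 7.15
position: [0.5824, -0.157, 0.1355]
ee_rot: [-2.239, -2.203, 0.0]
force: [0.6, -1.3, -1.0]
width: 0.004
gripper_force: 0.1
```

Run:
```python
from h import *
shot("side","s3.png",(200,60,400,240),3); s=arm.observe(); print(s['position'],s['force'])
```

```text
[ 0.58261709 -0.15587485  0.13560532] [-0.64653631  0.48263706  0.15786734]
```

View pics/s3.png

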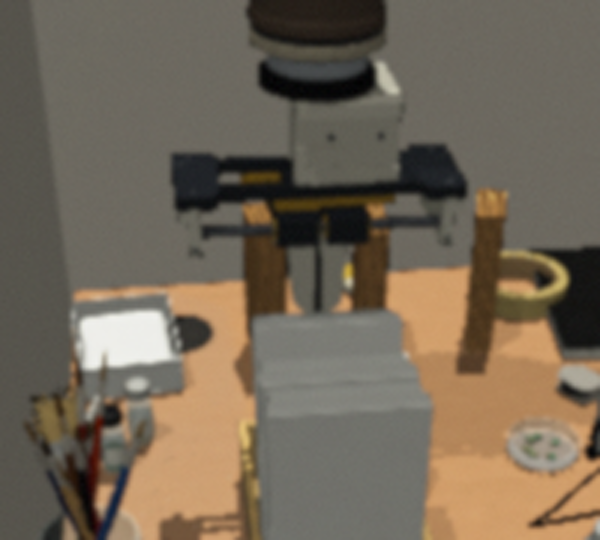

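The carton is nearly up, with its top edge at crop (255–400,315) and the finger behind it. I'll finish gently.

>>> send_rows([
  [0,[0.45,0,-0.05],[0,0,0]],
  [0,[0.45,0,-0.05],[0,0,0]],
  [0,[0.45,0,-0.05],[0,0,0]],
  [0,[0.4,0,0],[0,0,0]],
  [0,[0.4,0,0],[0,0,0]],
])

```text
clock: 7.7
position: [0.5827, -0.1354, 0.1369]
ee_rot: [-2.239, -2.204, -0.0]
force: [1.0, 0.1, -0.1]
width: 0.008
gripper_force: 0.0
```

>>> send_rows([
  [0,[0.3,0,0],[0,0,0]],
  [0,[0.3,0,0],[0,0,0]],
  [0,[0.2,0,0],[0,0,0]],
])

```text
clock: 8.0
position: [0.5829, -0.1275, 0.1369]
ee_rot: [-2.239, -2.204, -0.0]
force: [0.1, 1.2, -0.1]
width: 0.004
gripper_force: 0.0
```

>>> send_rows([
  [0,[0.2,0,0],[0,0,0]],
  [0,[0.2,0,0],[0,0,0]],
])

```text
clock: 8.2
position: [0.5829, -0.1249, 0.137]
ee_rot: [2.239, 2.202, -0.001]
force: [0.3, -6.6, -1.6]
width: -0.001
gripper_force: 3.1
```

>>> send_rows([
  [0,[0.2,0,0],[0,0,0]],
  [0,[0,0,0],[0,0,0]],
])

```text
clock: 8.4
position: [0.5829, -0.1249, 0.1371]
ee_rot: [2.24, 2.199, -0.003]
force: [0.3, -7.0, -1.0]
width: 0.003
gripper_force: 3.9
```

>>> send_rows([
  [0,[-2,0,0],[0,0,0]],
  [0,[-3,0,-1],[0,0,0]],
  [0,[-3,0,-3.5],[0,0,0]],
  [0,[-3,0,-4],[0,0,0]],
  [0,[-1,0,-4],[0,0,0]],
])

```text
clock: 8.9
position: [0.5796, -0.2459, 0.2634]
ee_rot: [2.244, 2.198, -0.003]
force: [0.7, 0.0, 1.2]
width: 0.006
gripper_force: 0.0
```

```bash
sed -i 's/^X0,Y0.*/X0,Y0,A0=.5832,-.0940,-.0175/' h.py
python3 - <<'E'
from h import *
print(arm.observe()['joints'].round(2)); b=(.5088,-.3363,.107)
plan(b,84.5);plan(b,-95.5)
E
```

```text
[ 0.02  0.42  0.45  1.5  -0.18  1.26  0.46]
t 8.9 pos [ 0.5796 -0.2459  0.2634] turn [-2.000e-03  1.000e-03 -1.495e+00] shift now [-9.15 -6.88 15.67] after turn [ 6.18 -9.67 15.64]
t 8.9 pos [ 0.5796 -0.2459  0.2634] turn [1.000e-03 2.000e-03 1.646e+00] shift now [-9.15 -6.88 15.67] after turn [-6.18  9.67 15.64]
```

>>> send_rows([
  [9.18,[0,0,0],[0,0,-0.1495]],
  [9.18,[0,0,0],[0,0,-0.1495]],
  [9.18,[0,0,0],[0,0,-0.1495]],
  [9.18,[0,0,0],[0,0,-0.1495]],
  [9.18,[0,0,0],[0,0,-0.1495]],
])

```text
clock: 9.4
position: [0.581, -0.2418, 0.2619]
ee_rot: [-1.271, -2.873, -0.0]
force: [-0.4, 0.2, 0.1]
width: 0.391
gripper_force: 0.0
```

>>> send_rows([
  [9.18,[0,0,0],[0,0,-0.1495]],
  [9.18,[0,0,0],[0,0,-0.1495]],
  [9.18,[0,0,0],[0,0,-0.1495]],
  [9.18,[0,0,0],[0,0,-0.1495]],
  [9.18,[0,0,0],[0,0,-0.1495]],
])

```text
clock: 9.9
position: [0.581, -0.2418, 0.2619]
ee_rot: [-0.135, -3.139, -0.0]
force: [0.0, 0.0, -0.1]
width: 0.828
gripper_force: 0.0
```

>>> send_rows([
  [9.18,[2.0,-3.2,0],[0,0,0]],
  [9.18,[2.0,-3.2,0],[0,0,0]],
  [9.18,[2.2,-3.3,0],[0,0,0]],
  [9.18,[0,0,0],[0,0,0]],
])

```text
clock: 10.3
position: [0.5056, -0.339, 0.2623]
ee_rot: [-0.159, -3.136, 0.005]
force: [0.2, -0.8, 0.3]
width: 1.002
gripper_force: 0.0
```

Run:
```python
from h import *
print(arm.observe()['joints'].round(2)); b=(.5088,-.3363,.107)
plan(b,84.5)
shot("side","s4.png",(200,60,400,240),3)
```

```text
[ 0.39  0.37  0.16  1.54 -0.06  1.24  2.02]
t 10.3 pos [ 0.5056 -0.339   0.2623] turn [-0.003 -0.002 -0.005] shift now [-0.31  0.35 15.53] after turn [-0.29  0.3  15.53]
```

View pics/s4.png

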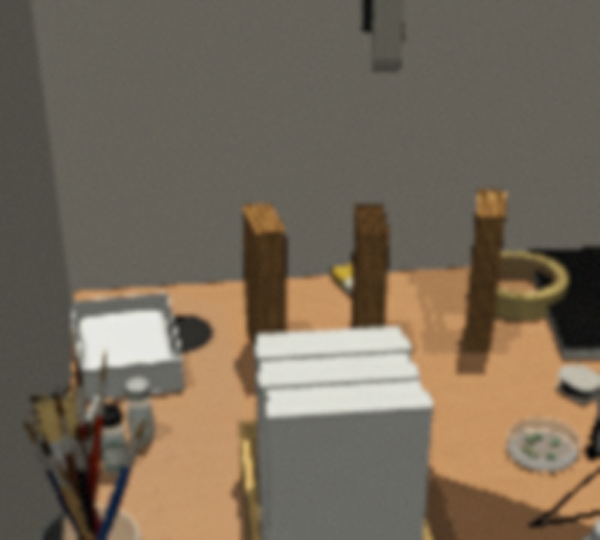

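Run:
```python
from h import *
s=arm.observe();R=Ro.from_rotvec(s['ee_rot']).as_matrix()
for w in(-.046,-.055,-.065,.046,.055,.065):
  q=proj("side",s['position']+R@[0,w,0]); print(w,((q-[200,60])*3).round(0))
```

```text
-0.046 [369.  57.]
-0.055 [368.  53.]
-0.065 [367.  49.]
0.046 [380.  96.]
0.055 [381. 100.]
0.065 [382. 105.]
```

>>> send_rows([
  [9.18,[-0.3,0.3,3],[0,0,0]],
  [9.18,[0,0,3],[0,0,0]],
  [9.18,[0,0,3],[0,0,0]],
])

```text
clock: 10.65
position: [0.5148, -0.3286, 0.171]
ee_rot: [0.142, 3.137, 0.001]
force: [-0.1, 0.4, -0.5]
width: 1.0
gripper_force: 0.0
```

Run:
```python
from h import *
b=(.5088,-.3363,.107)
plan(b,84.5)
shot("side","s5.png",(200,60,400,240),3); plan(b,84.5)
for X in((.5088,-.3363,.14),(.5979,-.348,.14),(.3974,-.3548,.14),(.5088,-.3363,0)): print(((proj("side",X)-[200,60])*3).round(0))
s=arm.observe();R=Ro.from_rotvec(s['ee_rot']).as_matrix()
for w in(-.055,.055):
  q=proj("side",s['position']+R@[0,w,0]); print(w,((q-[200,60])*3).round(0))
```

```text
t 10.65 pos [ 0.5148 -0.3286  0.171 ] turn [0.001 0.001 0.006] shift now [ 0.54 -0.83  6.4 ] after turn [ 0.52 -0.83  6.4 ]
t 10.7 pos [ 0.5122 -0.3271  0.1658] turn [ 0.003 -0.006  0.006] shift now [ 0.22 -0.97  5.87] after turn [ 0.25 -0.95  5.88]
[368. 217.]
[263. 216.]
[488. 201.]
[363. 355.]
-0.055 [361. 167.]
0.055 [373. 222.]
```

View pics/s5.png

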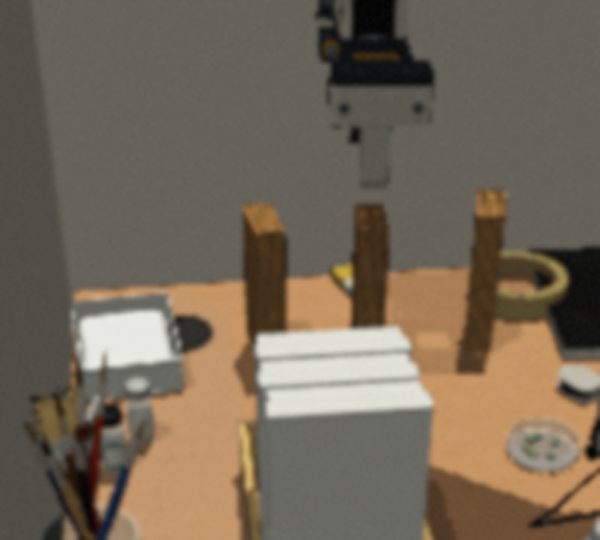

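>>> send_rows([
  [9.18,[0.2,-0.9,0],[0,0,0]],
  [9.18,[0,0,0],[0,0,0]],
  [9.18,[0,0,0],[0,0,0]],
])

```text
clock: 11.0
position: [0.5118, -0.3398, 0.1738]
ee_rot: [0.145, 3.136, -0.002]
force: [0.3, 0.4, -0.6]
width: 1.0
gripper_force: 0.0
```

```bash
cat >> h.py <<'E'
def tip():
    "near finger: saturation & value profile down the column through it in the side view"
    im=arm.get_image("side"); hsv=cv2.cvtColor(im,cv2.COLOR_RGB2HSV); s=arm.observe()
    R=Ro.from_rotvec(s['ee_rot']).as_matrix()
    for w in (.03,.046): print(w,"pred tip",proj("side",s['position']+R@[0,w,0]).round(1))
    u=int(round(proj("side",s['position']+R@[0,.046,0])[0]))
    for k in (u-8,u-4,u,u+4,u+8): print(k,[f"{v}:{hsv[v,k,1]}/{hsv[v,k,2]}" for v in range(96,160,3)])
E
python3 - <<'E'
from h import *
plan((.5088,-.3363,.107),84.5); tip(); plan((.5088,-.3363,.107),84.5)
E
```

```text
t 11.0 pos [ 0.5118 -0.3398  0.1738] turn [-0.001  0.003  0.003] shift now [0.35 0.33 6.68] after turn [0.33 0.32 6.68]
0.03 pred tip [322.8 124.5]
0.046 pred tip [323.4 127.3]
315 ['96:31/81', '99:29/97', '102:33/101', '105:30/101', '108:25/101', '111:35/102', '114:30/102', '117:30/101', '120:28/101', '123:30/102', '126:33/102', '129:30/101', '132:30/102', '135:30/101', '138:28/102', '141:30/101', '144:31/100', '147:78/114', '150:180/195', '153:80/178', '156:58/102', '159:128/177']
319 ['96:31/91', '99:31/58', '102:21/24', '105:30/77', '108:31/91', '111:31/91', '114:30/93', '117:27/93', '120:31/100', '123:30/102', '126:33/100', '129:139/79', '132:144/83', '135:149/72', '138:149/60', '141:139/64', '144:154/58', '147:156/59', '150:152/62', '153:149/65', '156:157/60', '159:157/65']
323 ['96:29/89', '99:29/89', '102:29/88', '105:32/88', '108:29/88', '111:32/88', '114:31/90', '117:32/79', '120:32/95', '123:30/101', '126:28/99', '129:153/65', '132:157/70', '135:158/66', '138:151/64', '141:151/66', '144:156/67', '147:158/71', '150:160/70', '153:156/72', '156:149/70', '159:155/69']
327 ['96:31/90', '99:34/89', '102:28/90', '105:32/89', '108:32/88', '111:29/89', '114:31/90', '117:36/78', '120:30/95', '123:30/102', '126:35/102', '129:81/76', '132:141/65', '135:151/59', '138:157/60', '141:151/64', '144:154/58', '147:165/62', '150:142/70', '153:152/69', '156:151/66', '159:148/74']
331 ['96:29/89', '99:29/96', '102:30/94', '105:30/93', '108:32/103', '111:33/101', '114:32/103', '117:33/101', '120:33/102', '123:30/102', '126:28/101', '129:28/101', '132:30/102', '135:30/101', '138:28/102', '141:33/102', '144:28/100', '147:33/101', '150:79/126', '153:127/171', '156:128/170', '159:127/173']
t 11.05 pos [ 0.5118 -0.3394  0.1737] turn [-0.001  0.003  0.004] shift now [0.35 0.29 6.67] after turn [0.33 0.28 6.67]
```

>>> send_rows([
  [9.18,[0.3,0.3,2],[0,0,0]],
  [9.18,[0,0,2],[0,0,0]],
  [9.18,[0,0,2],[0,0,0]],
  [9.18,[0,0,1],[0,0,0]],
  [9.18,[0,0,0],[0,0,0]],
], force=15)

```text
clock: 11.55
position: [0.5079, -0.3351, 0.1014]
ee_rot: [-0.144, -3.137, -0.001]
force: [-1.2, -0.3, 0.8]
width: 1.003
gripper_force: 0.0
```

Run:
```python
from h import *
plan((.5088,-.3363,.103),84.5); tip()
```

```text
t 11.55 pos [ 0.5079 -0.3351  0.1014] turn [ 0.001 -0.001  0.004] shift now [-0.1  -0.11 -0.16] after turn [-0.1  -0.11 -0.16]
0.03 pred tip [323.5 150.9]
0.046 pred tip [324.1 153.9]
316 ['96:34/97', '99:33/92', '102:10/26', '105:57/18', '108:8/32', '111:29/26', '114:40/19', '117:8/32', '120:30/92', '123:12/62', '126:25/71', '129:29/88', '132:33/101', '135:33/101', '138:33/101', '141:32/103', '144:34/90', '147:95/110', '150:179/178', '153:62/184', '156:49/105', '159:132/139']
320 ['96:26/10', '99:23/11', '102:60/17', '105:92/36', '108:40/63', '111:54/19', '114:38/20', '117:16/32', '120:28/90', '123:31/91', '126:33/92', '129:45/85', '132:133/67', '135:121/63', '138:114/65', '141:132/62', '144:106/65', '147:117/63', '150:147/64', '153:159/61', '156:154/63', '159:155/66']
324 ['96:73/7', '99:13/20', '102:54/19', '105:120/34', '108:60/72', '111:40/19', '114:30/17', '117:8/33', '120:31/91', '123:28/90', '126:34/90', '129:29/89', '132:34/89', '135:34/90', '138:29/88', '141:31/90', '144:32/88', '147:57/71', '150:155/64', '153:158/66', '156:155/61', '159:161/65']
328 ['96:96/8', '99:28/18', '102:28/18', '105:118/39', '108:35/80', '111:54/19', '114:28/18', '117:19/40', '120:30/95', '123:28/91', '126:33/92', '129:34/90', '132:32/89', '135:34/90', '138:31/91', '141:31/90', '144:35/88', '147:52/69', '150:113/77', '153:143/98', '156:144/94', '159:139/108']
332 ['96:40/51', '99:28/54', '102:14/18', '105:132/31', '108:138/70', '111:64/20', '114:36/21', '117:26/40', '120:30/92', '123:31/91', '126:31/90', '129:32/96', '132:35/103', '135:33/102', '138:32/103', '141:30/103', '144:30/102', '147:32/103', '150:92/141', '153:126/180', '156:128/174', '159:127/173']
```

>>> send_rows([
  [4.5,[0,0,0],[0,0,0]],
  [4.5,[0,0,0],[0,0,0]],
  [4.5,[0,0,0],[0,0,0]],
  [4.5,[0,0,0],[0,0,0]],
  [4.5,[0,0,0],[0,0,0]],
], force=20)

```text
clock: 12.1
position: [0.5082, -0.3356, 0.1022]
ee_rot: [0.144, 3.138, -0.0]
force: [0.3, -0.2, -0.0]
width: 0.616
gripper_force: 0.1
```

>>> send_rows([
  [4.5,[0,0,0],[0,0,0]],
  [4.5,[0,0,0],[0,0,0]],
])

```text
clock: 12.3
position: [0.5083, -0.3356, 0.1021]
ee_rot: [0.144, 3.138, -0.0]
force: [-0.3, -0.1, 2.2]
width: 0.609
gripper_force: 20.0
```

>>> send_rows([
  [4.5,[0,0,-1],[0,0,0]],
  [4.5,[0,0,-2.5],[0,0,0]],
  [4.5,[0,0,-3],[0,0,0]],
  [4.5,[0,0,-3.5],[0,0,0]],
  [4.5,[0,0,0],[0,0,0.1]],
])

```text
clock: 12.8
position: [0.5104, -0.3371, 0.2076]
ee_rot: [0.301, 3.119, -0.005]
force: [1.0, -1.5, -0.9]
width: 0.607
gripper_force: 20.0
```

>>> send_rows([
  [4.5,[0,0,0],[0,0,0.14]],
  [4.5,[0,0,0],[0,0,0.14]],
  [4.5,[0,0,0],[0,0,0.14]],
  [4.5,[0,0,0],[0,0,0.14]],
  [4.5,[0,0,0],[0,0,0.14]],
])

```text
clock: 13.3
position: [0.5081, -0.3354, 0.2025]
ee_rot: [1.363, 2.83, 0.0]
force: [-0.6, 0.1, -1.2]
width: 0.606
gripper_force: 20.0
```

>>> send_rows([
  [4.5,[0,0,0],[0,0,0.14]],
  [4.5,[0,0,0],[0,0,0.14]],
  [4.5,[0,0,0],[0,0,0.14]],
  [4.5,[0,0,0],[0,0,0.14]],
  [4.5,[0,0,0],[0,0,0.13]],
])

```text
clock: 13.8
position: [0.5081, -0.3353, 0.2025]
ee_rot: [-2.24, -2.203, -0.001]
force: [-0.9, 0.1, -1.5]
width: 0.609
gripper_force: 20.0
```

Run:
```python
from h import *
plan(T(0,-.042,.205),-1); print(arm.observe()['joints'].round(2),arm.observe()['gripper_force'])
```

```text
t 13.8 pos [ 0.5081 -0.3353  0.2025] turn [ 0.    -0.     0.001] shift now [20.05  7.1  -0.25] after turn [20.06  7.09 -0.25]
[ 0.16  0.43  0.49  1.65 -0.22  1.12  0.69] 19.97087985277176
```

>>> send_rows([
  [4.5,[4,0,0],[0,0,0]],
  [4.5,[4,1.2,0],[0,0,0]],
  [4.5,[4,2,0],[0,0,0]],
  [4.5,[4,2,0],[0,0,0]],
  [4.5,[3.5,1.9,0],[0,0,0]],
])

```text
clock: 14.3
position: [0.582, -0.1387, 0.2026]
ee_rot: [-2.232, -2.21, -0.002]
force: [-0.0, -0.6, -1.6]
width: 0.61
gripper_force: 20.0
```

>>> send_rows([
  [4.5,[0,0,0],[0,0,0]],
  [4.5,[0,0,0],[0,0,0]],
  [4.5,[0,0,0],[0,0,0]],
])

```text
clock: 14.6
position: [0.5807, -0.1428, 0.2023]
ee_rot: [2.235, 2.207, -0.001]
force: [0.4, 0.0, -1.0]
width: 0.606
gripper_force: 20.0
```

Run:
```python
from h import *
plan(T(0,-.040,.108),-1)
```

```text
t 14.6 pos [ 0.5807 -0.1428  0.2023] turn [-0.     0.001  0.005] shift now [0.88 0.17 9.43] after turn [0.88 0.17 9.43]
```

>>> send_rows([
  [4.5,[0.3,0.2,2],[0,0,0]],
  [4.5,[0,0,2],[0,0,0]],
  [4.5,[0,0,2],[0,0,0]],
  [4.5,[0,0,1.8],[0,0,0]],
  [4.5,[0,0,0.9],[0,0,0]],
])

```text
clock: 15.1
position: [0.5818, -0.14, 0.1138]
ee_rot: [-2.236, -2.205, 0.002]
force: [-0.4, -0.1, -0.9]
width: 0.608
gripper_force: 20.0
```

>>> send_rows([
  [4.5,[0.3,0,0],[0,0,0]],
  [4.5,[0.3,0,0],[0,0,0]],
  [4.5,[0.2,0,0],[0,0,0]],
])

```text
clock: 15.4
position: [0.5841, -0.1303, 0.116]
ee_rot: [2.233, 2.208, 0.002]
force: [0.6, 0.2, -0.8]
width: 0.604
gripper_force: 20.0
```

>>> send_rows([
  [4.5,[0.15,0,0],[0,0,0]],
  [4.5,[0.15,0,0],[0,0,0]],
  [4.5,[0,0,0],[0,0,0]],
])

```text
clock: 15.7
position: [0.584, -0.1283, 0.1156]
ee_rot: [2.233, 2.207, 0.0]
force: [0.9, -3.1, 1.2]
width: 0.609
gripper_force: 20.0
```

>>> send_rows([
  [4.5,[0.15,0,0],[0,0,0]],
  [4.5,[0,0,0],[0,0,0]],
])

```text
clock: 15.9
position: [0.584, -0.1282, 0.1156]
ee_rot: [2.234, 2.205, -0.001]
force: [-0.4, -6.8, 2.2]
width: 0.61
gripper_force: 20.0
```

>>> send_rows([
  [4.5,[-0.15,0,0.3],[0,0,0]],
  [4.5,[0,0,0.3],[0,0,0]],
  [4.5,[0,0,0.2],[0,0,0]],
  [4.5,[0,0,0.1],[0,0,0]],
])

```text
clock: 16.3
position: [0.5837, -0.1282, 0.1078]
ee_rot: [2.234, 2.208, 0.001]
force: [-7.9, -2.6, 28.9]
width: 0.607
gripper_force: 20.1
```

>>> send_rows([
  [4.5,[0,0,-0.15],[0,0,0]],
  [7.5,[0,0,0],[0,0,0]],
  [7.5,[0,0,0],[0,0,0]],
  [7.5,[0,0,0],[0,0,0]],
  [7.5,[0,0,0],[0,0,0]],
])

```text
clock: 16.8
position: [0.5833, -0.1267, 0.1071]
ee_rot: [-2.232, -2.209, 0.0]
force: [-0.7, -0.4, 0.2]
width: 0.813
gripper_force: 0.0
```

>>> send_rows([
  [7.5,[0,0,-1],[0,0,0]],
  [7.5,[0,0,-2],[0,0,0]],
  [7.5,[0,0,-4],[0,0,0]],
  [9.18,[0,0,-4],[0,0,0]],
  [9.18,[0,0,-1],[0,0,0]],
])

```text
clock: 17.3
position: [0.5856, -0.1282, 0.2327]
ee_rot: [2.23, 2.205, 0.007]
force: [0.5, 0.1, -0.5]
width: 0.948
gripper_force: 0.0
```

Run:
```python
from h import *
a=(.5979,-.348,.102)
plan(a,100.3);plan(a,-79.7); print(arm.observe()['joints'].round(2))
# refine A from the side/top pictures: brown top-face mask
im=cv2.imread('pics/t2.png'); 
f=lambda p:(235+(p[0]+.5)/3.333-.5,105+(p[1]+.5)/3.333-.5)
for c,n in (((.5979,-.348),'A'),((.5088,-.3363),'B')):
    hsv=cv2.cvtColor(im,cv2.COLOR_BGR2HSV); m=((hsv[:,:,2]>95)&(hsv[:,:,2]<190)&(hsv[:,:,1]>90)).astype(np.uint8)
    q=(proj("top",[*c,.14])-[235,105])*3.333; print(n,q.round(0))
    u,v=q.astype(int); print(hsv[v-30:v+36:6,u-54:u+60:6,2])
```

```text
t 17.3 pos [ 0.5856 -0.1282  0.2327] turn [ 0.005  0.007 -1.762] shift now [-21.96   1.38  13.1 ] after turn [  2.72 -21.85  13.07]
t 17.3 pos [ 0.5856 -0.1282  0.2327] turn [ 0.006 -0.004  1.38 ] shift now [-21.96   1.38  13.1 ] after turn [-2.72 21.85 13.07]
[-0.2   0.38  0.45  1.63 -0.18  1.16  0.29]
A [600. 133.]
[[ 90  87  96  96  92  68  79  52  49  51  54  49  48  77 114 157   6  66
  183]
 [ 94  76  52  49  51  57  57  56  49  58 104 107 168 163 136 132 121  65
  181]
 [165  59  51  56  53  49  65  76 159 161 146 137 155  77 172 160 150  78
  181]
 [156 143  47  55  99 156 148 147 157  86 141 148 150 153 162  73 159 136
  182]
 [182 161 150 159 160 135  91 154 141 164 164 103 127 140 152 160 157 120
  177]
 [180  49 107 139 119 156 169 154  99 151 117 157 163 127 104 142 130 155
  156]
 [162  44  75 164 125 139  81 152 171 156 129 158  92 154 165 149 118 114
  143]
 [100  53  45 150 163 157 142 138 109 130 159 154 145 147  50  55  64  86
  184]
 [ 35  58  56 134 125  76 156 148 145 151 128  48  61  66  65  66  72 185
  182]
 [ 55  60  55  53 165 161 164  69  66  64  66  62  6
[... 316 characters left out ...]
 120 108 145 145 144 153 148 148 154 148 169
  185]
 [165 123 150 146 146 144 144 147 138 153 150 156 144 105  92  74  98 172
  184]
 [113  84 111  85  79  90 137 153 157 142 137 147 143 148 158 161 165 171
  184]
 [ 57  74 161 167 165 167 160 166 152 116 105  96 131 149 143 140 126 134
  187]
 [ 48  48 184 127 117 111 111 148 167 163 156 162 160 156 165 154 130 118
  188]
 [ 60  54 165 160 152 140 137 133 148 156 128 110  99  88 116 138 161 164
  185]
 [ 55  56  69 140 167 148 151 155 151 145 149 148 148 155 152 149 161 113
  168]
 [ 58  54  95 165 163 171 140 104  76  60  65  67  58  58  57  60  52 115
  186]
 [ 51  57  55  49  52  50  58  52  61  60  63  64  61  63  63  61  92 202
  186]]
```

Run:
```python
from h import *
f=lambda p:(235+(p[0]+.5)/3.333-.5,105+(p[1]+.5)/3.333-.5)
Q=np.array([ray("top",*f(p),.14) for p in((553,128),(634,101),(654,139),(568,161))]); e=(Q[1]-Q[0]+Q[2]-Q[3])/2; w=(Q[3]-Q[0]+Q[2]-Q[1])/2
print(Q.mean(0).round(4),np.hypot(*e[:2]).round(4),np.hypot(*w[:2]).round(4),np.degrees(np.arctan2(e[1],e[0])).round(1),np.degrees(np.arctan2(w[1],w[0])).round(1))
plan((*Q.mean(0)[:2],.102),-82+180)
```

```text
[ 0.5992 -0.3491  0.14  ] 0.0538 0.0251 -83.5 -170.6
t 17.3 pos [ 0.5856 -0.1282  0.2327] turn [ 0.005  0.007 -1.722] shift now [-22.07   1.52  13.1 ] after turn [  1.73 -22.07  13.07]
```

>>> send_rows([
  [9.18,[-4.4,0.3,0],[0,0,0]],
  [9.18,[-4.4,0.3,0],[0,0,0]],
  [9.18,[-4.4,0.3,0],[0,0,0]],
  [9.18,[-4.4,0.3,0],[0,0,0]],
  [9.18,[-4.4,0.3,0],[0,0,0]],
])

```text
clock: 17.8
position: [0.5959, -0.3489, 0.2276]
ee_rot: [-2.233, -2.209, -0.0]
force: [0.4, -1.1, 0.1]
width: 1.002
gripper_force: 0.0
```

>>> send_rows([
  [9.18,[0,0,0],[0,0,0.142]],
  [9.18,[0,0,0],[0,0,0.142]],
  [9.18,[0,0,0],[0,0,0.142]],
  [9.18,[0,0,0],[0,0,0.142]],
  [9.18,[0,0,0],[0,0,0.142]],
])

```text
clock: 18.3
position: [0.5959, -0.3473, 0.2274]
ee_rot: [-2.866, -1.286, 0.0]
force: [0.4, -0.0, 0.5]
width: 1.004
gripper_force: 0.0
```

>>> send_rows([
  [9.18,[0,0,0],[0,0,0.142]],
  [9.18,[0,0,0],[0,0,0.142]],
  [9.18,[0,0,0],[0,0,0.142]],
  [9.18,[0,0,0],[0,0,0.142]],
  [9.18,[0,0,0],[0,0,0.142]],
])

```text
clock: 18.8
position: [0.596, -0.3471, 0.2275]
ee_rot: [-3.134, -0.211, 0.0]
force: [-0.6, -0.7, -0.4]
width: 0.999
gripper_force: 0.0
```

>>> send_rows([
  [9.18,[0,0,2],[0,0,0]],
  [9.18,[0,0,2],[0,0,0]],
  [9.18,[0,0,1],[0,0,0]],
  [9.18,[0,0,0],[0,0,0]],
  [9.18,[0,0,0],[0,0,0]],
])

```text
clock: 19.3
position: [0.5962, -0.3477, 0.1781]
ee_rot: [3.134, 0.219, 0.0]
force: [0.1, 0.8, 0.8]
width: 1.0
gripper_force: 0.0
```

Run:
```python
from h import *
plan((.5992,-.3491,.102),-82); print(arm.observe()['joints'].round(2))
```

```text
t 19.3 pos [ 0.5962 -0.3477  0.1781] turn [ 0. -0.  0.] shift now [0.28 0.18 7.61] after turn [0.28 0.18 7.61]
[-0.02  0.67  0.82  1.47 -0.5   1.22 -0.57]
```

>>> send_rows([
  [9.18,[0.3,0.2,2],[0,0,0]],
  [9.18,[0,0,2],[0,0,0]],
  [9.18,[0,0,2],[0,0,0]],
  [9.18,[0,0,1.6],[0,0,0]],
  [9.18,[0,0,0],[0,0,0]],
])

```text
clock: 19.8
position: [0.5986, -0.3484, 0.0999]
ee_rot: [-3.132, -0.219, 0.003]
force: [-0.1, 0.2, -0.4]
width: 1.002
gripper_force: 0.0
```

>>> send_rows([
  [4.5,[0,0,0],[0,0,0]],
  [4.5,[0,0,0],[0,0,0]],
  [4.5,[0,0,0],[0,0,0]],
  [4.5,[0,0,0],[0,0,0]],
  [4.5,[0,0,0],[0,0,0]],
], force=20)

```text
clock: 20.3
position: [0.5994, -0.3492, 0.1019]
ee_rot: [3.134, 0.219, 0.001]
force: [0.3, 0.2, 0.6]
width: 0.613
gripper_force: 0.1
```

>>> send_rows([
  [4.5,[0,0,0],[0,0,0]],
  [4.5,[0,0,0],[0,0,0]],
])

```text
clock: 20.5
position: [0.5995, -0.3493, 0.1018]
ee_rot: [3.134, 0.219, 0.001]
force: [0.3, 0.3, 2.7]
width: 0.611
gripper_force: 20.0
```

>>> send_rows([
  [4.5,[0,0,-1],[0,0,0]],
  [4.5,[0,0,-2.5],[0,0,0]],
  [4.5,[0,0,-3],[0,0,0]],
  [4.5,[0,0,-3.5],[0,0,0]],
  [4.5,[0,0,0],[0,0,-0.1]],
])

```text
clock: 21.0
position: [0.6008, -0.3511, 0.2071]
ee_rot: [3.114, 0.375, 0.008]
force: [0.6, -1.1, -1.0]
width: 0.612
gripper_force: 19.9
```

>>> send_rows([
  [4.5,[0,0,0],[0,0,-0.132]],
  [4.5,[0,0,0],[0,0,-0.132]],
  [4.5,[0,0,0],[0,0,-0.132]],
  [4.5,[0,0,0],[0,0,-0.132]],
  [4.5,[0,0,0],[0,0,-0.132]],
])

```text
clock: 21.5
position: [0.599, -0.3491, 0.2019]
ee_rot: [-2.825, -1.373, 0.0]
force: [0.1, -0.8, -0.9]
width: 0.607
gripper_force: 19.9
```

>>> send_rows([
  [4.5,[0,0,0],[0,0,-0.132]],
  [4.5,[0,0,0],[0,0,-0.132]],
  [4.5,[0,0,0],[0,0,-0.132]],
  [4.5,[0,0,0],[0,0,-0.132]],
  [4.5,[0,0,0],[0,0,-0.132]],
])

```text
clock: 22.0
position: [0.599, -0.3492, 0.2019]
ee_rot: [-2.228, -2.215, 0.001]
force: [-0.3, -1.0, -0.7]
width: 0.609
gripper_force: 19.9
```

>>> send_rows([
  [4.5,[4,-0.3,0],[0,0,0]],
  [4.5,[4,-0.3,0],[0,0,0]],
  [4.5,[4,-0.3,0],[0,0,0]],
  [4.5,[4,-0.3,0],[0,0,0]],
  [4.5,[0,0,0],[0,0,0]],
])

```text
clock: 22.5
position: [0.5897, -0.1814, 0.2016]
ee_rot: [-2.222, -2.216, -0.004]
force: [0.5, -0.2, -1.7]
width: 0.61
gripper_force: 20.0
```

Run:
```python
from h import *
plan(T(0,-.064,.108),-1); 
p=np.array([proj("top",T(x,y,.146)) for x,y in((.028,-.02125),(.028,-.04725),(-.028,-.04725),(-.028,-.02125))]); print(p.round(1).tolist())
```

```text
t 22.5 pos [ 0.5897 -0.1814  0.2016] turn [-0.    -0.004  0.014] shift now [ 2.3  -0.77  9.37] after turn [ 2.33 -0.8   9.36]
[[299.6, 158.3], [312.6, 156.2], [317.6, 182.4], [304.3, 184.6]]
```

>>> send_rows([
  [4.5,[1.2,-0.4,0],[0,0,0.012]],
  [4.5,[1.1,-0.4,0],[0,0,0]],
  [4.5,[0,0,0],[0,0,0]],
  [4.5,[0,0,0],[0,0,0]],
])

```text
clock: 22.9
position: [0.5814, -0.1662, 0.2016]
ee_rot: [2.246, 2.196, -0.0]
force: [-0.2, -0.3, -1.2]
width: 0.607
gripper_force: 20.0
```

Run:
```python
from h import *
plan(T(0,-.064,.108),-1)
```

```text
t 22.9 pos [ 0.5814 -0.1662  0.2016] turn [ 0.     0.    -0.005] shift now [0.82 0.05 9.36] after turn [0.82 0.05 9.36]
```

>>> send_rows([
  [4.5,[0.4,0,0],[0,0,0]],
  [4.5,[0.4,0,1.5],[0,0,0]],
  [4.5,[0,0,1.5],[0,0,0]],
  [4.5,[0,0,0.5],[0,0,0]],
  [4.5,[0,0,0],[0,0,0]],
])

```text
clock: 23.4
position: [0.5812, -0.1582, 0.1658]
ee_rot: [-2.247, -2.194, 0.002]
force: [0.9, 0.6, -0.9]
width: 0.61
gripper_force: 20.0
```

>>> send_rows([
  [4.5,[0,0,0],[0,0,0]],
])

```text
clock: 23.5
position: [0.5819, -0.1583, 0.1669]
ee_rot: [2.247, 2.195, 0.0]
force: [-0.0, -0.7, -1.1]
width: 0.609
gripper_force: 20.0
```

Run:
```python
from h import *
plan(T(0,-.064,.108),-1)
```

```text
t 23.5 pos [ 0.5819 -0.1583  0.1669] turn [ 0.     0.    -0.006] shift now [0.04 0.02 5.89] after turn [0.04 0.02 5.89]
```

>>> send_rows([
  [4.5,[0,0,0.7],[0,0,-0.005]],
  [4.5,[0,0,0.7],[0,0,0]],
  [4.5,[0,0,0.7],[0,0,0]],
])

```text
clock: 23.8
position: [0.5816, -0.1578, 0.145]
ee_rot: [2.241, 2.201, 0.0]
force: [-0.5, -0.2, -0.9]
width: 0.607
gripper_force: 20.0
```

>>> send_rows([
  [4.5,[0,0,0.6],[0,0,0]],
  [4.5,[0,0,0.6],[0,0,0]],
])

```text
clock: 24.0
position: [0.5815, -0.1576, 0.1328]
ee_rot: [-2.241, -2.201, 0.0]
force: [-0.2, 0.7, -0.6]
width: 0.603
gripper_force: 20.0
```

>>> send_rows([
  [4.5,[0,0,0.6],[0,0,0]],
  [4.5,[0,0,0.6],[0,0,0]],
])

```text
clock: 24.2
position: [0.5816, -0.1577, 0.1209]
ee_rot: [-2.241, -2.201, -0.0]
force: [0.8, 0.4, -0.9]
width: 0.607
gripper_force: 20.0
```

Going in freely. I'll lower it the last 13 mm and release.

>>> send_rows([
  [4.5,[0,0,0.4],[0,0,0]],
  [4.5,[0,0,0.4],[0,0,0]],
  [4.5,[0,0,0.3],[0,0,0]],
  [4.5,[0,0,0.2],[0,0,0]],
])

```text
clock: 24.6
position: [0.5816, -0.1578, 0.1082]
ee_rot: [-2.241, -2.201, -0.0]
force: [-0.0, 1.2, -0.1]
width: 0.608
gripper_force: 20.0
```

>>> send_rows([
  [7.5,[0,0,0],[0,0,0]],
  [7.5,[0,0,0],[0,0,0]],
  [7.5,[0,0,0],[0,0,0]],
  [7.5,[0,0,0],[0,0,0]],
])

```text
clock: 25.0
position: [0.5817, -0.158, 0.1086]
ee_rot: [2.241, 2.201, 0.0]
force: [0.4, -0.4, -0.9]
width: 0.808
gripper_force: 0.0
```

>>> send_rows([
  [7.5,[0,0,-1],[0,0,0]],
  [7.5,[0,0,-2],[0,0,0]],
  [7.5,[0,0,-4],[0,0,0]],
  [9.18,[0,0,-4],[0,0,0]],
  [9.18,[0,0,-3],[0,0,0]],
])

```text
clock: 25.5
position: [0.5821, -0.1583, 0.2519]
ee_rot: [2.24, 2.199, 0.002]
force: [0.7, 0.2, -0.7]
width: 0.942
gripper_force: 0.0
```

>>> send_rows([
  [9.18,[0,-4.5,-2],[0,0,0]],
  [9.18,[0,-4.5,-2],[0,0,0]],
  [9.18,[0,-4.5,-2],[0,0,0]],
  [9.18,[0,-4,0],[0,0,0]],
  [9.18,[0,-4,0],[0,0,0]],
])

```text
clock: 26.0
position: [0.3652, -0.1543, 0.3096]
ee_rot: [2.241, 2.2, 0.003]
force: [0.3, 0.8, 0.3]
width: 1.002
gripper_force: 0.0
```

Run:
```python
from h import *
shot("top","t4.png",(225,95,475,305),3); print(arm.observe()['position'])
```

```text
[ 0.35903041 -0.15497107  0.30901518]
```

View pics/t4.png

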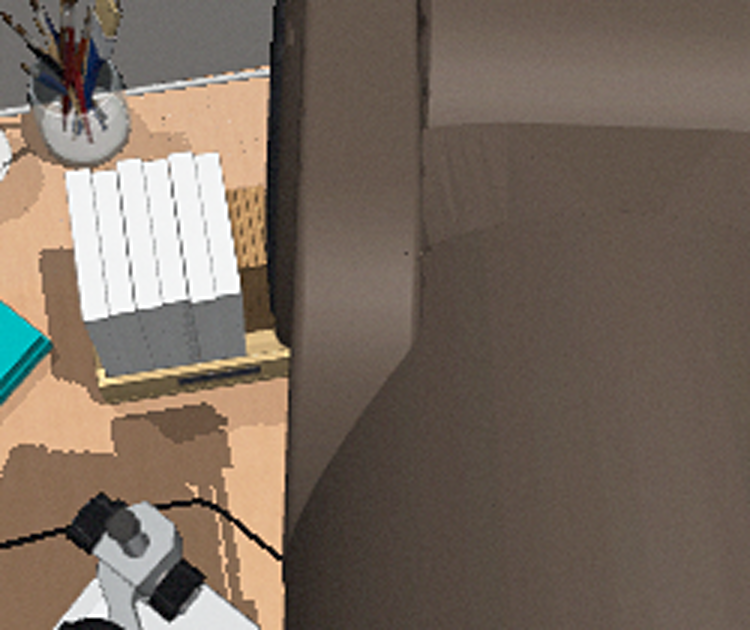

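The crop shows the carton flat against the row at (200,230), with a spacer behind it at (245,225). The arm hides the second spacer, so I'll clear the view and check it by pixel values.

>>> send_rows([
  [9.18,[-4,0,0],[0,0,0]],
  [9.18,[-4,0,0],[0,0,0]],
  [9.18,[-4,0,0],[0,0,0]],
  [9.18,[-4,0,0],[0,0,0]],
  [9.18,[-2,0,0],[0,0,0]],
])

```text
clock: 26.55
position: [0.3624, -0.3374, 0.3094]
ee_rot: [2.243, 2.196, -0.001]
force: [0.8, -0.4, -0.6]
width: 0.999
gripper_force: 0.0
```

Run:
```python
from h import *
hsv=cv2.cvtColor(arm.get_image("top"),cv2.COLOR_RGB2HSV)
for x in (-.02,0,.02):
    r=[]
    for y in np.arange(0,-.1,-.004):
        u,v=np.round(proj("top",T(x,y,.146))).astype(int); r.append(f"{y*1e3:.0f}:{hsv[v,u,1]}/{hsv[v,u,2]}")
    print(x,r)
for n,q in dict(va=(.734,-.201),vb=(.713,-.234),dish=(.394,-.174),loupe=(.331,-.253)).items():
    u,v=np.round(proj("top",[*q,.0])).astype(int); b=cv2.imread('pics/t1.png'); print(n,hsv[v,u],cv2.cvtColor(b,cv2.COLOR_BGR2HSV)[v,u])
```

```text
-0.02 ['0:1/224', '-4:5/158', '-8:1/224', '-12:1/223', '-16:1/223', '-20:5/217', '-24:129/148', '-28:118/182', '-32:120/166', '-36:122/169', '-40:125/120', '-44:123/164', '-48:99/44', '-52:124/134', '-56:123/160', '-60:122/171', '-64:127/163', '-68:124/166', '-72:121/80', '-76:116/162', '-80:101/169', '-84:102/195', '-88:100/192', '-92:104/192', '-96:103/196']
0 ['0:3/225', '-4:6/182', '-8:3/223', '-12:2/223', '-16:2/223', '-20:8/232', '-24:124/138', '-28:129/101', '-32:123/157', '-36:124/167', '-40:109/176', '-44:123/160', '-48:97/42', '-52:124/82', '-56:123/155', '-60:122/157', '-64:121/129', '-68:122/167', '-72:122/159', '-76:111/173', '-80:94/190', '-84:92/192', '-88:89/194', '-92:88/191', '-96:92/192']
0.02 ['0:2/224', '-4:5/155', '-8:1/223', '-12:1/222', '-16:3/224', '-20:15/151', '-24:134/135', '-28:121/167', '-32:117/159', '-36:119/161', '-40:135/96', '-44:122/155', '-48:92/192', '-52:123/170', '-56:128/157', '-60:121/162', '-64:132/83', '-68:127/159', '-72:115/159', '-76:118/158', '-80:94/188', '-84:94/188', '-88:92/188', '-92:88/185', '-96:88/191']
va [ 60   2 105] [ 0  8 97]
vb [45  5 93] [53 12 85]
dish [ 11  29 152] [  6  27 144]
loupe [ 20  14 111] [ 21  12 208]
```

Along the tray's y, the pixel values show the carton to −21, spacer 1 from −22 to −47, and spacer 2 from about −50 to −77, upright against the lip. I'm handing in.

```bash
python3 -c "
from h import *
print(arm.sign_off())"
```

```text
the job is handed in; nothing more can be done
None
```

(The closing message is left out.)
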